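Stand the brown reagent bottles in their colour-coded holders

TASK

Stand each of the four brown bottles upright in the holder whose colour matches its cap. They are glass, so set them down rather than drop them and do not tip any over. Leave the two white bottles standing where they are.

Things in the scene. Friction and masses are not known exactly. Their poses are not given: they have to be found in the camera images.
- brown_blue_center (a point): loose dark brown round reagent bottle with a blue screw cap, standing upright on the bench; 80 mm tall, about 0.12 kg. Straight-sided body 45 mm in diameter from the underside up to 50 mm, then a shoulder up to the cap (27 mm in diameter, from 62 to 80 mm), pale label round the body. This point is on its axis, half-way up: 40 mm above its underside; z points up to the cap.
- brown_red_center (a point): loose dark brown round reagent bottle with a red screw cap, standing upright on the bench; 80 mm tall, about 0.12 kg. Straight-sided body 45 mm in diameter from the underside up to 50 mm, then a shoulder up to the cap (27 mm in diameter, from 62 to 80 mm), pale label round the body. This point is on its axis, half-way up: 40 mm above its underside; z points up to the cap.
- brown_yellow_center (a point): loose dark brown round reagent bottle with a yellow screw cap, standing upright on the bench; 80 mm tall, about 0.12 kg. Straight-sided body 45 mm in diameter from the underside up to 50 mm, then a shoulder up to the cap (27 mm in diameter, from 62 to 80 mm), pale label round the body. This point is on its axis, half-way up: 40 mm above its underside; z points up to the cap.
- brown_green_center (a point): loose dark brown round reagent bottle with a green screw cap, standing upright on the bench; 80 mm tall, about 0.12 kg. Straight-sided body 45 mm in diameter from the underside up to 50 mm, then a shoulder up to the cap (27 mm in diameter, from 62 to 80 mm), pale label round the body. This point is on its axis, half-way up: 40 mm above its underside; z points up to the cap.
- white_blue_center (a point): white plastic bottle of the same shape and size as the brown ones, also with a blue cap: a bystander that stays where it is. This point is on its axis, 40 mm above its underside; z points up to the cap.
- white_red_center (a point): white plastic bottle of the same shape and size as the brown ones, also with a red cap: a bystander that stays where it is. This point is on its axis, 40 mm above its underside; z points up to the cap.
- holder_blue: fixed blue bottle holder on the bench: a shallow round open cup, 72 mm outside diameter, 64 mm inside diameter, rim 16 mm high, floor 4 mm thick. Origin: centre of its underside, on the bench; z up. A bottle stands on the floor inside the rim.
- holder_red: fixed red bottle holder on the bench: a shallow round open cup, 72 mm outside diameter, 64 mm inside diameter, rim 16 mm high, floor 4 mm thick. Origin: centre of its underside, on the bench; z up. A bottle stands on the floor inside the rim.
- holder_yellow: fixed yellow bottle holder on the bench: a shallow round open cup, 72 mm outside diameter, 64 mm inside diameter, rim 16 mm high, floor 4 mm thick. Origin: centre of its underside, on the bench; z up. A bottle stands on the floor inside the rim.
- holder_green: fixed green bottle holder on the bench: a shallow round open cup, 72 mm outside diameter, 64 mm inside diameter, rim 16 mm high, floor 4 mm thick. Origin: centre of its underside, on the bench; z up. A bottle stands on the floor inside the rim.

How it is judged:
At the end, for the whole second after the job is handed in: Each brown bottle stands upright (within 0.1 rad) and at rest on the floor of the holder of its cap's colour, its axis within 12 mm of the holder's axis (anywhere inside the rim); both white bottles stand upright within 20 mm of where they began (horizontal distance between brown_blue_center and holder_blue below 0.012 m and z of brown_blue_center in the frame of holder_blue between 0.04 and 0.049 m and angle between each of brown_blue_center, brown_red_center, brown_yellow_center, brown_green_center, white_blue_center, white_red_center's own z axis and vertical below 0.1 rad and linear speed of each of brown_blue, brown_red, brown_yellow, brown_green below 0.01 m/s and horizontal distance between brown_red_center and holder_red below 0.012 m and z of brown_red_center in the frame of holder_red between 0.04 and 0.049 m and horizontal distance between brown_yellow_center and holder_yellow below 0.012 m and z of brown_yellow_center in the frame of holder_yellow between 0.04 and 0.049 m and horizontal distance between brown_green_center and holder_green below 0.012 m and z of brown_green_center in the frame of holder_green between 0.04 and 0.049 m and distance of each of white_blue_center, white_red_center from where it was at the start of the episode below 0.02 m); the robot touches nothing.
It fails at once if a brown bottle is dropped or knocked: it moves faster than 0.6 m/s while not held (a fall of about 18 mm) ((contact force between the fingers and brown_blue below 0.05 N and linear speed of brown_blue above 0.6 m/s) or (contact force between the fingers and brown_red below 0.05 N and linear speed of brown_red above 0.6 m/s) or (contact force between the fingers and brown_yellow below 0.05 N and linear speed of brown_yellow above 0.6 m/s) or (contact force between the fingers and brown_green below 0.05 N and linear speed of brown_green above 0.6 m/s)).
It fails at once if a brown bottle is tipped over (more than 0.8 rad) (angle between any of brown_blue_center, brown_red_center, brown_yellow_center, brown_green_center's own z axis and vertical above 0.8 rad).
It fails at once if a white bottle is moved more than 20 mm (distance of any of white_blue_center, white_red_center from where it was at the start of the episode above 0.02 m).
It also fails if it takes over 90 s, if anything falls off the work surface, if the arm or the gripper's body presses on something with over 40 N, if the wrist force passes 120 N, or if a joint passes its speed limit or range.

ROBOT

A 6-joint arm with a two-finger parallel gripper is mounted at the origin on the work surface. World frame = base frame: x ahead of the robot, y to its left, z up, the work surface at z = 0. Lengths are in m, angles in rad, forces in N, time in s.
With the tool pointing down it reaches from about 0.375 to 0.925 m from the base axis. Payload 5.7 kg.
Tool frame: the origin (TCP) lies at the very end of the fingers, on their centre line; the grasp point (between the pads) lies 19 mm behind it; z points along the fingers, y is the direction in which the jaws open and shut (so a half turn about z gives the same grasp; the last joint's range is limited). The gripper opens to 85 mm and grips with 20 to 120 N. Pads are 22 mm wide; open, the fingers measure 114 mm over their backs; the gripper's body (76 mm by 85 mm) begins 54 mm behind the grasp point. The pads swing forward as they close: fully open they stand 13 mm farther back than shut.
Start: joints at [-1.259, 0.359, 1.51, -0, 1.272, -0.115], TCP at [0.248, -0.546, 0.231] pointing down, gripper open.
Joint ranges: [-2.97, 2.97], [-1.01, 2.36], [0.21, 2.38], [-0.96, 4.11], [0.2, 2.71], [-2.98, 2.98]. Speed limits (rad/s): [2.39, 2.39, 3.14, 3.14, 3.14, 3.14].

INTERFACE

Orientations are given as a unit quaternion [x, y, z, w].
In Python, from plant import * gives the robot as it stands. The module is installed in compiled form; this text tells all that it offers.
- The arm moves only by the tool step_arm, never from a script. Its argument "deltas" is a list of rows, each a list of 3 entries, a list of its own where there are three numbers: the shift along the tool's x, y, z in m, then the turn about the tool's z in rad, then the closure, from -1 (fully open) to 1 (shut). In form: [[[tx, ty, tz], yaw, gripper], ...]. A call has 1 to 12 rows; each row shifts and turns the commanded pose from where the row before left it, along the tool's axes as they then stand; what a row does not reach is not made up. A row lasts 1/8 s, in which the tool goes at most 62.5 mm and 10.7 degrees, less where a joint would pass 70% of its speed; a pose out of reach is approached as far as the arm can. A call is refused whole if a number of a shift passes 0.0625 or a number of a turn 0.188, either way. A call with a gripper value outside its range is refused whole. The fingers move at their own pace and stop on an object; "force" is the grip in N (left out, the last holds). Time passes only in rows, so rows that do not move let the fingers close. It gives the time, the measured TCP pose, the force and the opening at its end, in the units of the state.
- sense(): the state, without advancing time (a new reading comes with each control period).
- capture(name): name is "scene" or "top" or "wrist"; returns (picture, depth): 400x640x3 uint8, red, green, blue; 400x640 float32, m along the optical axis (not along the pixel's ray), 0 where there is no reading.
- calibration(name): a dict with "camera_matrix" (3x3 intrinsics, pixels), "distortion" ([k1, k2, p1, p2, k3] as OpenCV has them; the pictures are not rectified), "T" (4x4, takes a point from camera to world coordinates). Camera axes: x right, y down, z forward; pixel columns grow to the right and rows downward; lengths in m; the calibration is good to about 2 mm. A picture is of the moment at which its call begins: read the wrist's pose just before it. calibration takes no time and is no camera call; for the wrist camera it gives the pose at the moment of the call.
- hand_in(): hands the job in, once; it reports no verdict.
The state is a dict: "time_s": time; "joint_pos": joint angles; "dq": joint speeds; "joint_efforts": joint torques, N m; "eef_pos": TCP position; "tool_rot": TCP orientation; "force": force on the tool from outside, world axes, zero at the start; "torque": the same for the moment, N m; "width": opening from 0.0 (shut) to 1.0 (fully open).
Only numpy, scipy, OpenCV 4.12 (cv2) and the standard library are available. Lean on these libraries where they do the work, as an engineer would, in place of code of your own. Each camera call takes 0.05 s, during which the arm holds its last target. There are 200 camera calls.

## Working session

There is one attempt and no reset: what is moved stays moved. The work goes in short steps, Python scripts to look and compute and a tool call to move; the robot and the scene stay as the last step left them, time stands still between calls to the robot, and variables do not carry over. Pictures are saved under pics/ and viewed, about 12 in all and at most 16, crops included, and the job is handed in when it is done.

Besides the shell and the picture viewer there is one more tool, called by a JSON object that holds its "op" and its "data". step_arm: Moves the arm, as the interface text tells. Its arguments: {"type":"object","properties":{"deltas":{"type":"array","items":{"type":"array"}},"force":{"type":"number"}},"required":["deltas"]}

```bash
mkdir -p pics
python3 - <<'E'
from plant import *
import cv2,numpy as np
s=sense();print(s)
for n in ("top","scene"):
    p,d=capture(n);cv2.imwrite(f"pics/{n}0.png",p[:,:,::-1]);np.savez(f"{n}0.npz",p=p,d=d,**calibration(n));c=calibration(n);print(n,c)
E
```

```text
{'time_s': 0.0, 'joint_pos': array([-1.25910271e+00,  3.59507518e-01,  1.51146816e+00,  1.73047077e-05,
        1.27250094e+00, -1.15117154e-01]), 'dq': array([-0.00028142,  0.00069558, -0.00110901, -0.00097161, -0.00090733,
       -0.00102533]), 'joint_efforts': array([-1.86000500e-03, -5.27627957e+01, -2.78619647e+01,  8.00312819e-06,
        1.32974572e-02,  4.23919545e-06]), 'eef_pos': array([ 0.24815501, -0.54550832,  0.2304385 ]), 'tool_rot': array([ 9.77315465e-01,  2.11786671e-01, -8.42086497e-05, -9.38245490e-04]), 'force': array([-0.05631832, -0.39787055, -0.49328935]), 'torque': array([-0.00258103,  0.01449443, -0.03502487]), 'width': 0.9950397668832959}
top {'camera_matrix': array([[495.30142243,   0.        , 319.47282709],
       [  0.        , 495.30142243, 200.83660374],
       [  0.        ,   0.        ,   1.        ]]), 'distortion': array([-0.10646176,  0.        ,  0.        ,  0.        ,  0.        ]), 'T': array([[-0.02868694, -0.97943041,  0.19973264,  0.36700889],
       [-0.99955684,  0.02969636,  0.00205921,  0.01501572],
       [-0.00794818, -0.19958505, -0.97984827,  0.93858228],
       [ 0.        ,  0.        ,  0.        ,  1.        ]])}
scene {'camera_matrix': array([[369.49518764,   0.        , 324.03671849],
       [  0.        , 369.49518764, 204.77564308],
       [  0.        ,   0.        ,   1.        ]]), 'distortion': array([-0.07966438,  0.        ,  0.        ,  0.        ,  0.        ]), 'T': array([[ 0.17356945,  0.71676011, -0.67537293,  1.07200601],
       [ 0.98470666, -0.13678896,  0.10789612, -0.03437645],
       [-0.01504792, -0.68377169, -0.72954084,  0.62734472],
       [ 0.        ,  0.        ,  0.        ,  1.        ]])}
```

View pics/top0.png

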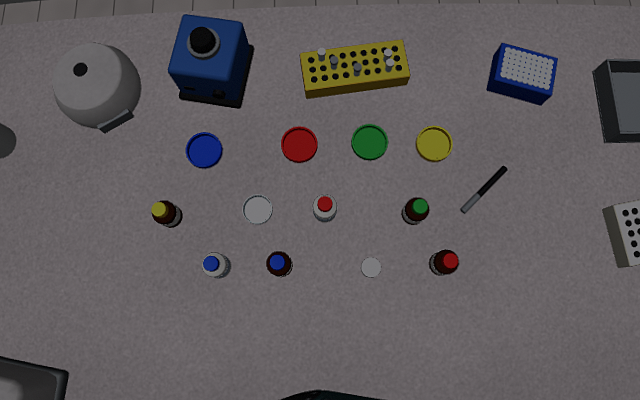

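View pics/scene0.png

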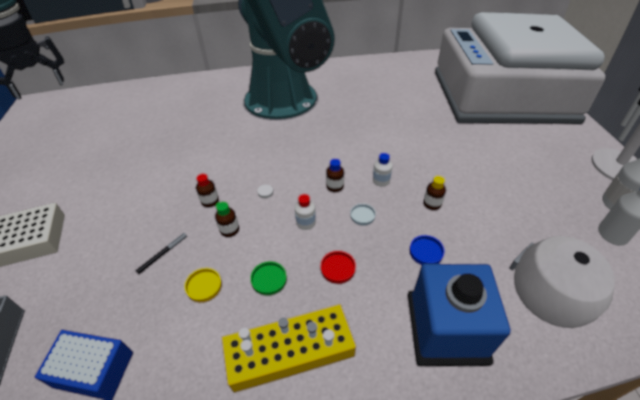

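The top view (x is up, y is left) shows these brown bottles, by cap position: yellow (158,210), blue (278,262), green (420,206) and red (450,261). The white bottles are blue-capped (211,265) and red-capped (325,205). The holders are blue (204,150), red (299,144), green (369,142) and yellow (433,143). The scene view shows the same layout. Next I'll measure everything in both views.

```bash
cat > h.py <<'E'
import cv2,numpy as np
def ray(uv,K,D,T,z):
    n=cv2.undistortPoints(np.array([[uv]],float),K,D)[0,0]
    r=T[:3,:3]@[n[0],n[1],1];o=T[:3,3];return o+r*(z-o[2])/r[2]
H={'blue':[(105,130)],'green':[(45,80)],'yellow':[(22,35)],'red':[(0,8),(172,180)]}
def blobs(p,col,lo=20):
    h=cv2.cvtColor(p,cv2.COLOR_RGB2HSV);m=0
    for a,b in H[col]: m=m|cv2.inRange(h,(a,150,60),(b,255,255))
    n,l,st,c=cv2.connectedComponentsWithStats(m)
    return [(l==i) .astype(np.uint8) for i in range(1,n) if st[i,4]>lo],m
E
python3 - <<'E'
from h import *
for n in("top","scene"):
    f=np.load(n+"0.npz");K,D,T=f['camera_matrix'],f['distortion'],f['T']
    for c in H:
        for m in blobs(f['p'],c)[0]:
            a=m.sum()
            if a>2500: continue
            cn=max(cv2.findContours(m,0,1)[0],key=cv2.contourArea)
            (u,v),r=cv2.minEnclosingCircle(cn)
            e=cv2.fitEllipse(cn) if len(cn)>4 else ((u,v),)
            zs=[(z,ray(e[0],K,D,T,z)[:2].round(4)) for z in (.016,.08,.072)]
            print(n,c,a,np.round(e[0],1),round(r,1),zs)
E
```

```text
top blue 663 [525.7  68.7] 35.4 [(0.016, array([ 0.8202, -0.4162])), (0.08, array([ 0.7887, -0.3863])), (0.072, array([ 0.7927, -0.39  ]))]
top blue 910 [203.3 149.3] 18.1 [(0.016, array([0.665 , 0.2417])), (0.08, array([0.6443, 0.2259])), (0.072, array([0.6469, 0.2279]))]
top blue 180 [276.7 261.8] 7.6 [(0.016, array([0.4417, 0.0997])), (0.08, array([0.4365, 0.0939])), (0.072, array([0.4372, 0.0946]))]
top blue 174 [210.2 262.9] 7.4 [(0.016, array([0.4428, 0.2245])), (0.08, array([0.4376, 0.21  ])), (0.072, array([0.4382, 0.2118]))]
top green 907 [369.3 141.2] 17.8 [(0.016, array([ 0.671 , -0.0837])), (0.08, array([ 0.6499, -0.0769])), (0.072, array([ 0.6525, -0.0777]))]
top green 167 [419.9 205.6] 7.4 [(0.016, array([ 0.5401, -0.1738])), (0.08, array([ 0.5281, -0.1607])), (0.072, array([ 0.5296, -0.1623]))]
top yellow 937 [434.  142.8] 18.1 [(0.016, array([ 0.6643, -0.2105])), (0.08, array([ 0.6436, -0.1949])), (0.072, array([ 0.6462, -0.1968]))]
top yellow 168 [158.4 209. ] 7.5 [(0.016, array([0.5485, 0.3268])), (0.08, array([0.5359, 0.3052])), (0.072, array([0.5375, 0.3079]))]
to
[... 1225 characters left out ...]
0.0789]))]
scene yellow 120 [437.8 182.2] 6.5 [(0.016, array([0.484 , 0.3383])), (0.08, array([0.5455, 0.2993])), (0.072, array([0.5378, 0.3042]))]
scene yellow 940 [202.7 284.7] 18.4 [(0.016, array([ 0.6691, -0.2088])), (0.08, array([ 0.7113, -0.1906])), (0.072, array([ 0.706 , -0.1928]))]
scene red 139 [202.9 180.9] 7.2 [(0.016, array([ 0.371 , -0.2223])), (0.08, array([ 0.4444, -0.2026])), (0.072, array([ 0.4352, -0.2051]))]
scene red 101 [303.7 200. ] 5.8 [(0.016, array([0.4823, 0.0127])), (0.08, array([0.5441, 0.0078])), (0.072, array([0.5364, 0.0084]))]
scene red 869 [337.5 266.6] 17.1 [(0.016, array([0.6749, 0.0532])), (0.08, array([0.7165, 0.044 ])), (0.072, array([0.7113, 0.0452]))]
```

Both views agree to a few millimetres. The brown bottles are at R (.431,-.208), G (.529,-.161), B (.438,.094) and Y (.537,.306). The holders are at R (.672,.054), G (.673,-.083), B (.667,.241) and Y (.667,-.210). I'll turn the tool to yaw 0 and go above the red bottle.

{"op": "step_arm", "data": {"deltas": [[[0, 0, 0], 0.143, -1], [[0, 0, 0], 0.142, -1], [[0, 0, 0], 0.142, -1], [[0.02, -0.0375, 0], 0, -1], [[0.02, -0.0375, 0], 0, -1], [[0.02, -0.0375, 0], 0, -1], [[0.02, -0.0375, 0], 0, -1], [[0.02, -0.0375, 0], 0, -1], [[0.02, -0.0375, 0], 0, -1], [[0.02, -0.0375, 0], 0, -1], [[0.02, -0.0375, 0.02], 0, -1], [[0.02, -0.0375, 0.02], 0, -1]], "force": 40}}

```text
time_s: 1.6
eef_pos: [0.429, -0.2075, 0.1909]
tool_rot: [1.0, -0.0, 0.0, 0.0]
force: [0.5, 0.1, -0.2]
width: 1.0
```

Run:
```python
from plant import *
import cv2,numpy as np
from h import *
s=sense();c=calibration("wrist");p,d=capture("wrist");cv2.imwrite("pics/w1.png",p[:,:,::-1]);np.savez("w1.npz",p=p,d=d,**c);print(s['eef_pos'],c)
for k in H:
    for m in blobs(p,k,200)[0]:
        cn=max(cv2.findContours(m,0,1)[0],key=cv2.contourArea);e=cv2.fitEllipse(cn)
        print(k,m.sum(),np.round(e,1) if 0 else e[0],[ray(e[0],c['camera_matrix'],c['distortion'],c['T'],z)[:2].round(4) for z in(.016,.08)],d[int(e[0][1])%400,int(e[0][0])%640])
```

```text
[ 0.42898832 -0.20745965  0.19092957] {'camera_matrix': array([[338.43770332,   0.        , 320.47809393],
       [  0.        , 338.43770332, 198.61101825],
       [  0.        ,   0.        ,   1.        ]]), 'distortion': array([0.00611449, 0.        , 0.        , 0.        , 0.        ]), 'T': array([[ 4.88270358e-04, -9.60910418e-01, -2.76859042e-01,
         4.98863242e-01],
       [-9.99999822e-01, -5.64017988e-04,  1.93963289e-04,
        -2.08005606e-01],
       [-3.42534825e-04,  2.76858898e-01, -9.60910523e-01,
         3.33084737e-01],
       [ 0.00000000e+00,  0.00000000e+00,  0.00000000e+00,
         1.00000000e+00]])}
red 940 (11.869527816772461, 46.29178237915039) [array([0.5435, 0.0571]), array([0.5345, 0.0036])] 0.23490971
red 644 (318.3161926269531, 197.74440002441406) [array([ 0.4084, -0.2058]), array([ 0.4266, -0.2063])] 0.26279473
```

View pics/w1.png

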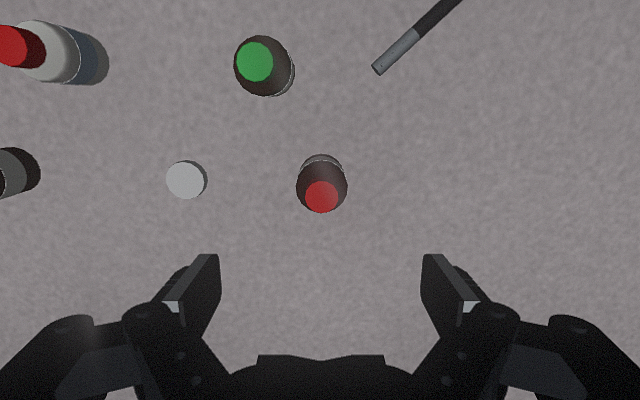

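The wrist view shows the red cap at (321,197), centred between the fingers, and the ray puts it at (.427,-.206), which agrees. I'll descend and grip.

{"op": "step_arm", "data": {"deltas": [[[0, 0, 0.04], 0, -1], [[0, -0.001, 0.05], 0, -1], [[0, 0, 0.05], 0, -1], [[0, 0, 0.02], 0, -1], [[0, 0, 0.01], 0, -1], [[0, 0, 0], 0, 1], [[0, 0, 0], 0, 1], [[0, 0, 0], 0, 1], [[0, 0, 0], 0, 1], [[0, 0, 0], 0, 1], [[0, 0, 0], 0, 1]]}}

```text
time_s: 3.02
eef_pos: [0.4292, -0.2082, 0.0225]
tool_rot: [1.0, -0.0, 0.001, 0.001]
force: [-0.5, 0.9, 7.1]
width: 0.508
```

{"op": "step_arm", "data": {"deltas": [[[0, 0, -0.02], 0, 1], [[0, 0, -0.04], 0, 1], [[0, 0, -0.04], 0, 1], [[0.02, -0.02, -0.01], 0, 1], [[0.03, -0.03, 0], 0, 1], [[0.03, -0.035, 0], 0, 1], [[0.035, -0.04, 0], 0, 1], [[0.035, -0.04, 0], 0, 1], [[0.035, -0.035, 0], 0, 1], [[0.03, -0.032, 0], 0, 1], [[0.02, -0.02, 0], 0, 1], [[0.008, -0.01, 0], 0, 1]]}}

```text
time_s: 4.53
eef_pos: [0.6723, 0.0555, 0.1316]
tool_rot: [1.0, 0.001, 0.0, -0.0]
force: [-0.5, -0.0, -1.0]
width: 0.507
```

Run:
```python
from plant import *
import cv2,numpy as np
a=[capture(n)[0] for n in("wrist","scene")]
cv2.imwrite("pics/c2.png",np.vstack([a[0][100:400],cv2.resize(a[1][180:330,220:540],(640,300))])[:,:,::-1])
```

```text
(no output)
```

View pics/c2.png

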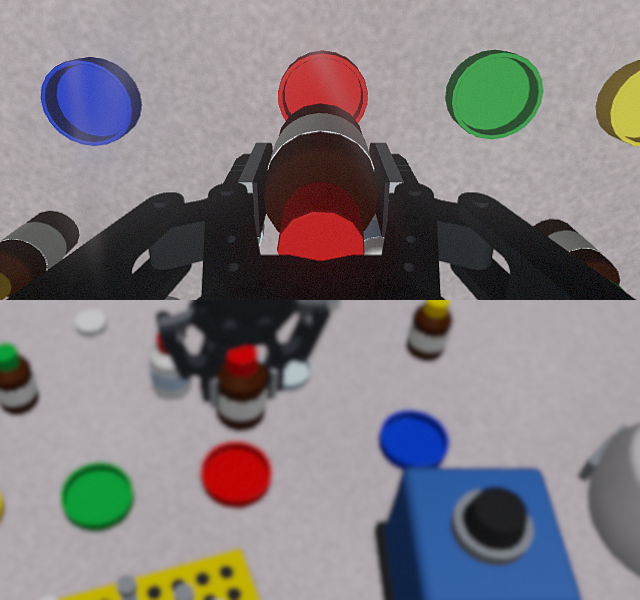

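The bottle is held upright and lined up with the red holder (wrist view: bottle x≈321, holder x≈322). I'll set it down gently.

{"op": "step_arm", "data": {"deltas": [[[0, 0, 0.03], 0, 1], [[0, 0, 0.035], 0, 1], [[0, 0, 0.02], 0, 1], [[0, 0, 0.01], 0, 1], [[0, 0, 0.005], 0, 1], [[0, 0, 0.003], 0, 1], [[0, 0, 0.002], 0, 1], [[0, 0, 0], 0, 1]]}}

```text
time_s: 5.62
eef_pos: [0.6717, 0.0543, 0.0267]
tool_rot: [1.0, -0.0, 0.0, -0.0]
force: [-0.5, -0.9, -1.1]
width: 0.51
```

{"op": "step_arm", "data": {"deltas": [[[0, 0, 0.0015], 0, 1], [[0, 0, 0.0015], 0, 1], [[0, 0, 0], 0, 1]]}}

```text
time_s: 6.0
eef_pos: [0.6719, 0.0544, 0.0265]
tool_rot: [1.0, 0.0, 0.001, 0.0]
force: [-6.4, 0.1, 19.4]
width: 0.516
```

Contact came exactly at the expected height (.0225+.004). I'll back off 1 mm, open and rise.

{"op": "step_arm", "data": {"deltas": [[[0, 0, -0.0015], 0, 1], [[0, 0, 0], 0, 0.5], [[0, 0, 0], 0, -0.2], [[0, 0, 0], 0, -1], [[0, 0, 0], 0, -1], [[0, 0, 0], 0, -1], [[0, 0, -0.02], 0, -1], [[0, 0, -0.05], 0, -1], [[0, 0, -0.05], 0, -1], [[0, 0, -0.04], 0, -1]]}}

```text
time_s: 7.25
eef_pos: [0.6723, 0.0543, 0.1888]
tool_rot: [1.0, -0.0, 0.002, -0.0]
force: [-0.0, -0.0, -0.3]
width: 0.997
```

```bash
cat > look.py <<'E'
import sys
from plant import *
from h import *
s=sense();c=calibration("wrist");p,d=capture("wrist");t,td=capture("top");ct=calibration("top")
cv2.imwrite(f"pics/{sys.argv[1]}.png",np.vstack([p[:,:,::-1],t[100:300,:,::-1]]));print(s['time_s'],s['eef_pos'].round(4),s['width'])
for n,p,c in(("wrist",p,c),("top",t,ct)):
  for k in H:
    for m in blobs(p,k,100)[0]:
        if m.sum()>9000: continue
        cn=max(cv2.findContours(m,0,1)[0],key=cv2.contourArea);e=cv2.fitEllipse(cn)
        z=.016 if cv2.contourArea(cn)>(2000 if n=="wrist" else 500) else .078
        print(n,k,m.sum(),np.round(e[0]),z,[ray(e[0],c['camera_matrix'],c['distortion'],c['T'],q)[:2].round(4) for q in({.016:(.016,),.078:(.078,.082)}[z])])
E
python3 look.py w3
```

```text
7.25 [0.6723 0.0543 0.1888] 0.9974997201413277
wrist blue 6364 [70. 29.] 0.016 [array([0.8006, 0.2653])]
wrist blue 183 [135. 190.] 0.078 [array([0.6764, 0.1969]), array([0.6774, 0.1947])]
wrist blue 1994 [140. 191.] 0.078 [array([0.6757, 0.1932]), array([0.6767, 0.191 ])]
wrist green 272 [466. 180.] 0.078 [array([ 0.6845, -0.0577]), array([ 0.6854, -0.0559])]
wrist green 1055 [466. 181.] 0.078 [array([ 0.684 , -0.0575]), array([ 0.6849, -0.0558])]
wrist yellow 3756 [598. 187.] 0.016 [array([ 0.6639, -0.2107])]
wrist red 2126 [321. 181.] 0.078 [array([0.6835, 0.0535]), array([0.6844, 0.0535])]
wrist red 571 [371. 342.] 0.078 [array([0.5376, 0.0088]), array([0.5408, 0.0095])]
top blue 938 [228.  44.] 0.016 [array([0.8912, 0.196 ])]
top blue 778 [524.  70.] 0.016 [array([ 0.8177, -0.4124])]
top green 955 [369. 141.] 0.016 [array([ 0.6705, -0.0836])]
top green 185 [420. 206.] 0.078 [array([ 0.5279, -0.1607]), array([ 0.5271, -0.1599])]
top yellow 2247 [375.  66.] 0.016 [array([ 0.8313, -0.1038])]
top yellow 965 [434. 143.] 0.016 [array([ 0.6638, -0.2103])]
```

View pics/w3.png

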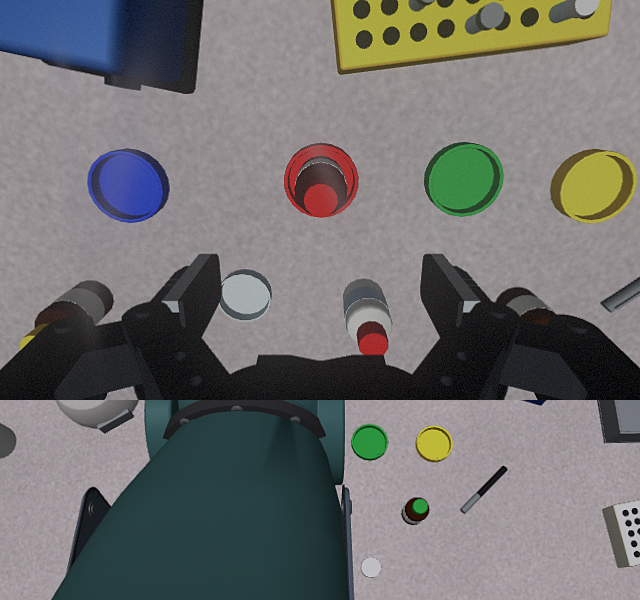

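The red bottle stands in its holder, with its cap at (321,198) inside the rim ring centred at (321,181). Next is the green bottle.

{"op": "step_arm", "data": {"deltas": [[[-0.015, 0.02, 0], 0, -1], [[-0.025, 0.04, 0], 0, -1], [[-0.03, 0.045, 0], 0, -1], [[-0.03, 0.045, 0], 0, -1], [[-0.025, 0.04, 0], 0, -1], [[-0.015, 0.02, 0], 0, -1], [[-0.004, 0.0055, 0.02], 0, -1], [[0, 0, 0.045], 0, -1], [[0, 0, 0.05], 0, -1], [[0, 0, 0.035], 0, -1], [[0, 0, 0.017], 0, -1], [[0, 0, 0], 0, -1]]}}

```text
time_s: 8.85
eef_pos: [0.527, -0.161, 0.0174]
tool_rot: [1.0, -0.0, -0.001, -0.0]
force: [-1.0, 0.3, 0.7]
width: 0.997
```

{"op": "step_arm", "data": {"deltas": [[[0, 0, 0], 0, 1], [[0, 0, 0], 0, 1], [[0, 0, 0], 0, 1], [[0, 0, 0], 0, 1], [[0, 0, 0], 0, 1]]}}

```text
time_s: 9.48
eef_pos: [0.5284, -0.1616, 0.0194]
tool_rot: [1.0, -0.0, 0.001, 0.0]
force: [-0.5, -0.4, 7.6]
width: 0.52
```

{"op": "step_arm", "data": {"deltas": [[[0, 0, -0.02], 0, 1], [[0, 0, -0.04], 0, 1], [[0.015, -0.008, -0.03], 0, 1], [[0.03, -0.016, 0], 0, 1], [[0.035, -0.019, 0], 0, 1], [[0.033, -0.018, 0], 0, 1], [[0.022, -0.012, 0], 0, 1], [[0.008, -0.0045, 0], 0, 1], [[0, 0, 0.02], 0, 1], [[0, 0, 0.03], 0, 1], [[0, 0, 0.02], 0, 1], [[0, 0, 0.008], 0, 1]]}}

```text
time_s: 10.98
eef_pos: [0.6683, -0.0839, 0.0276]
tool_rot: [1.0, -0.0, -0.002, -0.0]
force: [0.6, -0.5, -1.6]
width: 0.514
```

{"op": "step_arm", "data": {"deltas": [[[0.002, 0, 0.001], 0, 1], [[0, 0, 0.0015], 0, 1], [[0, 0, 0], 0, 1]]}}

```text
time_s: 11.35
eef_pos: [0.6731, -0.0838, 0.0281]
tool_rot: [1.0, -0.0, 0.001, 0.0]
force: [0.2, -0.3, -1.1]
width: 0.514
```

{"op": "step_arm", "data": {"deltas": [[[0, 0, 0.002], 0, 1], [[0, 0, 0.0015], 0, 1], [[0, 0, 0], 0, 1]]}}

```text
time_s: 11.72
eef_pos: [0.6723, -0.0836, 0.0236]
tool_rot: [1.0, -0.0, -0.0, -0.0]
force: [-0.5, 0.7, -0.6]
width: 0.511
```

{"op": "step_arm", "data": {"deltas": [[[0, 0, 0.001], 0, 1], [[0, 0, 0], 0, 1]]}}

```text
time_s: 11.98
eef_pos: [0.6724, -0.0837, 0.0234]
tool_rot: [1.0, -0.0, 0.0, -0.0]
force: [-2.1, 0.7, 5.5]
width: 0.513
```

Light contact at .0234, as expected. Release and rise.

{"op": "step_arm", "data": {"deltas": [[[0, 0, 0], 0, 0.5], [[0, 0, 0], 0, -0.2], [[0, 0, 0], 0, -1], [[0, 0, 0], 0, -1], [[0, 0, 0], 0, -1], [[0, 0, -0.02], 0, -1], [[0, 0, -0.05], 0, -1], [[0, 0, -0.05], 0, -1], [[0, 0, -0.045], 0, -1]]}}

```text
time_s: 13.1
eef_pos: [0.6729, -0.0838, 0.1914]
tool_rot: [1.0, -0.0, 0.001, 0.0]
force: [0.5, 0.6, 0.1]
width: 1.003
```

{"op": "step_arm", "data": {"deltas": [[[-0.02, -0.015, 0], 0, -1], [[-0.03, -0.023, 0], 0, -1], [[-0.035, -0.027, 0], 0, -1], [[-0.035, -0.027, 0], 0, -1], [[-0.035, -0.027, 0], 0, -1], [[-0.035, -0.027, 0], 0, -1], [[-0.025, -0.018, 0], 0, -1], [[-0.015, -0.011, 0], 0, -1], [[-0.004, -0.003, 0], 0, -1], [[0, 0, 0], 0, -1]]}}

```text
time_s: 14.35
eef_pos: [0.4395, 0.0941, 0.1883]
tool_rot: [1.0, -0.0, 0.001, 0.0]
force: [0.1, -0.1, -0.2]
width: 1.004
```

```bash
python3 look.py w4
```

```text
14.35 [0.4395 0.0941 0.1883] 1.004421623694019
wrist blue 834 [171. 201.] 0.078 [array([0.4346, 0.2101]), array([0.4358, 0.2083])]
wrist blue 699 [319. 203.] 0.078 [array([0.4331, 0.0949]), array([0.4343, 0.0949])]
wrist yellow 1440 [22. 65.] 0.078 [array([0.5332, 0.3006]), array([0.5328, 0.2973])]
wrist red 1176 [445.  62.] 0.078 [array([0.5357, 0.0073]), array([0.5352, 0.0087])]
top blue 2832 [205.  47.] 0.016 [array([0.8861, 0.2445])]
top blue 686 [526.  69.] 0.016 [array([ 0.8199, -0.4161])]
top blue 633 [204. 145.] 0.016 [array([0.6735, 0.2407])]
top green 152 [372. 129.] 0.078 [array([ 0.6732, -0.0839]), array([ 0.6718, -0.0835])]
top green 375 [369. 141.] 0.078 [array([ 0.6514, -0.0772]), array([ 0.65  , -0.0768])]
top yellow 3385 [355.  67.] 0.016 [array([ 0.83  , -0.0636])]
top yellow 961 [434. 143.] 0.016 [array([ 0.6639, -0.2103])]
top red 160 [297. 131.] 0.078 [array([0.6738, 0.0551]), array([0.6723, 0.0549])]
top red 255 [304. 145.] 0.078 [array([0.6471, 0.0417]), array([0.6458, 0.0415])]
top red 169 [324. 203.] 0.078 [array([0.5376, 0.0082]), array([0.5368, 0.0082])]
```

View pics/w4.png

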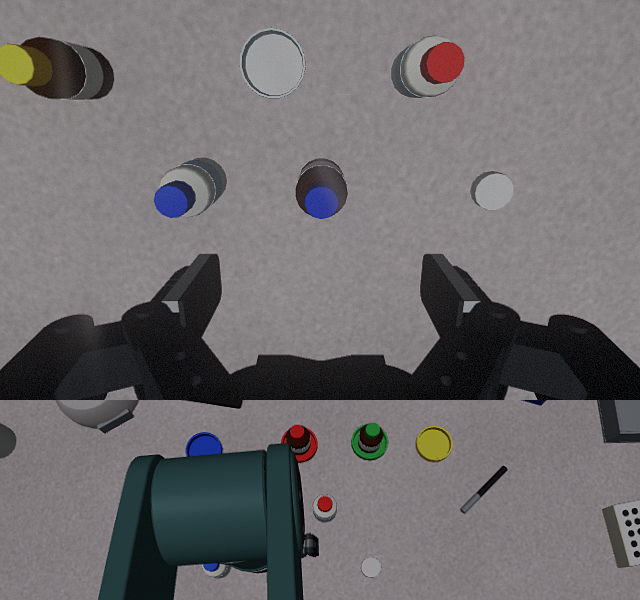

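Red and green both stand in their holders; their caps measure within 2 mm of the targets. The blue-capped brown bottle is centred at (321,203) in the wrist view, (.435,.095). I'll grip it.

{"op": "step_arm", "data": {"deltas": [[[-0.002, 0, 0.03], 0, -1], [[0, 0, 0.05], 0, -1], [[0, 0, 0.05], 0, -1], [[0, 0, 0.028], 0, -1], [[0, 0, 0.01], 0, -1], [[0, 0, 0], 0, -1], [[0, 0, 0], 0, 1], [[0, 0, 0], 0, 1], [[0, 0, 0], 0, 1], [[0, 0, 0], 0, 1], [[0, 0, 0], 0, 1]]}}

```text
time_s: 15.82
eef_pos: [0.4374, 0.0944, 0.021]
tool_rot: [1.0, 0.0, 0.001, -0.0]
force: [-0.7, -0.8, 9.0]
width: 0.514
```

Run:
```python
from h import *
f=np.load("top0.npz");K,D,T,d=f['camera_matrix'],f['distortion'],f['T'],f['d']
for v in range(10,116,8):
  o=[]
  for u in (180,200,212,225,240):
    n=cv2.undistortPoints(np.array([[[u,v]]],float),K,D)[0,0];q=T[:3,:3]@(np.array([n[0],n[1],1])*d[v,u])+T[:3,3];o.append(tuple(q.round(3).tolist()))
  print(v,o)
```

```text
10 [(1.481, 0.538, -0.744), (1.48, 0.46, -0.749), (0.984, 0.236, 0.001), (0.983, 0.208, 0.001), (0.982, 0.176, -0.001)]
18 [(0.968, 0.305, 0.001), (0.89, 0.23, 0.119), (0.888, 0.207, 0.121), (0.964, 0.208, -0.001), (0.961, 0.175, 0.002)]
26 [(0.874, 0.267, 0.121), (0.873, 0.229, 0.12), (0.872, 0.207, 0.119), (0.869, 0.182, 0.121), (0.871, 0.155, 0.116)]
34 [(0.858, 0.267, 0.12), (0.835, 0.22, 0.155), (0.837, 0.199, 0.15), (0.851, 0.181, 0.124), (0.855, 0.155, 0.115)]
42 [(0.841, 0.266, 0.12), (0.819, 0.219, 0.155), (0.825, 0.201, 0.142), (0.836, 0.181, 0.122), (0.844, 0.156, 0.105)]
50 [(0.824, 0.265, 0.121), (0.81, 0.222, 0.143), (0.815, 0.203, 0.132), (0.822, 0.182, 0.118), (0.836, 0.159, 0.09)]
58 [(0.809, 0.265, 0.119), (0.803, 0.225, 0.127), (0.805, 0.205, 0.121), (0.804, 0.181, 0.121), (0.823, 0.16, 0.082)]
66 [(0.792, 0.264, 0.12), (0.789, 0.226, 0.122), (0.789, 0.205, 0.12), (0.786, 0.18, 0.124), (0.815, 0.162, 0.066)]
74 [(0.778, 0.264, 0.116), (0.773, 0.225, 0.123), (0.774, 0.204, 0.12), (0.772, 0.18, 0.121), (0.803, 0.164, 0.056)]
82 [(0.78, 0.275, 0.078), (0.771, 0.232, 0.094), (0.767, 0.208, 0.101), (0.759, 0.181, 0.114), (0.794, 0.166, 0.04)]
90 [(0.783, 0.287, 0.037), (0.773, 0.241, 0.056), (0.767, 0.216, 0.066), (0.765, 0.19, 0.069), (0.786, 0.17, 0.02)]
98 [(0.776, 0.293, 0.015), (0.771, 0.25, 0.021), (0.77, 0.226, 0.021), (0.765, 0.197, 0.03), (0.768, 0.169, 0.02)]
106 [(0.765, 0.297, -0.001), (0.763, 0.255, -0.001), (0.762, 0.23, -0.001), (0.756, 0.201, 0.01), (0.755, 0.171, 0.012)]
114 [(0.746, 0.295, 0.004), (0.745, 0.254, 0.002), (0.745, 0.23, -0.001), (0.743, 0.203, -0.0), (0.742, 0.172, 0.002)]
```

The device's front face is at x≈.765 with its top at .12, so the gripper body (to .712) and the camera (~.76, above .145) clear it. I'll carry the blue bottle over.

{"op": "step_arm", "data": {"deltas": [[[0, 0, -0.02], 0, 1], [[0, 0, -0.04], 0, 1], [[0, 0, -0.03], 0, 1], [[0.02, -0.0127, 0], 0, 1], [[0.03, -0.019, 0], 0, 1], [[0.035, -0.022, 0], 0, 1], [[0.035, -0.022, 0], 0, 1], [[0.035, -0.022, 0], 0, 1], [[0.035, -0.022, 0], 0, 1], [[0.025, -0.016, 0], 0, 1], [[0.012, -0.0077, 0], 0, 1], [[0.004, -0.0026, 0], 0, 1]]}}

```text
time_s: 17.32
eef_pos: [0.6673, 0.2404, 0.1097]
tool_rot: [1.0, 0.0, -0.0, 0.0]
force: [-0.5, 0.4, -1.6]
width: 0.513
```

{"op": "step_arm", "data": {"deltas": [[[0, 0, 0.02], 0, 1], [[0, 0, 0.03], 0, 1], [[0, 0, 0.02], 0, 1], [[0, 0, 0.01], 0, 1], [[0, 0, 0.003], 0, 1], [[0, 0, 0.001], 0, 1], [[0, 0, 0], 0, 1]]}}

```text
time_s: 18.2
eef_pos: [0.6682, 0.2405, 0.0267]
tool_rot: [1.0, -0.0, 0.001, -0.0]
force: [-0.6, 0.1, -2.1]
width: 0.517
```

{"op": "step_arm", "data": {"deltas": [[[0, 0, 0.0015], 0, 1], [[0, 0, 0.001], 0, 1], [[0, 0, 0], 0, 1]]}}

```text
time_s: 18.58
eef_pos: [0.6681, 0.2405, 0.0251]
tool_rot: [1.0, -0.0, 0.001, -0.0]
force: [-1.1, -0.6, 7.8]
width: 0.514
```

Contact at .0251, as expected. Release, rise and move to the yellow bottle.

{"op": "step_arm", "data": {"deltas": [[[0, 0, 0], 0, 0.5], [[0, 0, 0], 0, -0.2], [[0, 0, 0], 0, -1], [[0, 0, 0], 0, -1], [[0, 0, 0], 0, -1], [[0, 0, -0.02], 0, -1], [[0, 0, -0.05], 0, -1], [[0, 0, -0.05], 0, -1], [[0, 0, -0.045], 0, -1]]}}

```text
time_s: 19.7
eef_pos: [0.668, 0.2404, 0.192]
tool_rot: [1.0, -0.0, 0.001, -0.0]
force: [-0.0, -0.6, 0.6]
width: 1.0
```

{"op": "step_arm", "data": {"deltas": [[[-0.02, -0.0095, 0], 0, -1], [[-0.035, -0.017, 0], 0, -1], [[-0.035, -0.017, 0], 0, -1], [[-0.025, -0.012, 0], 0, -1], [[-0.012, -0.006, 0], 0, -1], [[-0.004, -0.002, 0], 0, -1], [[0, 0, 0], 0, -1]]}}

```text
time_s: 20.58
eef_pos: [0.5373, 0.3037, 0.1888]
tool_rot: [1.0, -0.0, 0.001, -0.0]
force: [-0.1, 0.4, 1.1]
width: 1.0
```

```bash
python3 look.py w5
```

```text
20.575 [0.5373 0.3037 0.1888] 1.0004559333166991
wrist blue 2111 [393.  34.] 0.016 [array([0.6618, 0.242 ])]
wrist blue 1184 [414.  14.] 0.078 [array([0.6631, 0.2403]), array([0.6622, 0.2413])]
wrist blue 238 [422. 314.] 0.078 [array([0.4314, 0.2157]), array([0.4342, 0.2171])]
wrist yellow 485 [314. 201.] 0.078 [array([0.5322, 0.3087]), array([0.5334, 0.3086])]
wrist red 1500 [603.  34.] 0.078 [array([0.6507, 0.1119]), array([0.65  , 0.1149])]
top blue 2767 [205.  47.] 0.016 [array([0.8869, 0.245 ])]
top blue 665 [526.  69.] 0.016 [array([ 0.8201, -0.4162])]
top blue 150 [195. 137.] 0.078 [array([0.6691, 0.2419]), array([0.6677, 0.2408])]
top blue 385 [203. 149.] 0.078 [array([0.6459, 0.2269]), array([0.6446, 0.2259])]
top blue 176 [210. 263.] 0.078 [array([0.4377, 0.2105]), array([0.4373, 0.2095])]
top green 148 [372. 129.] 0.078 [array([ 0.6735, -0.084 ]), array([ 0.6721, -0.0836])]
top green 360 [369. 141.] 0.078 [array([ 0.6517, -0.0774]), array([ 0.6504, -0.077 ])]
top yellow 2901 [356.  65.] 0.016 [array([ 0.8353, -0.0653])]
top yellow 942 [434. 143.] 0.016 [array([ 0.6642, -0.2105])]
top yellow 168 [158. 209.] 0.078 [array([0.5363, 0.3059]), array([0.5356, 0.3045])]
top red 156 [296. 131.] 0.078 [array([0.6739, 0.0552]), array([0.6725, 0.055 ])]
top red 416 [299. 143.] 0.078 [array([0.6509, 0.0518]), array([0.6496, 0.0516])]
top red 165 [324. 203.] 0.078 [array([0.5378, 0.0081]), array([0.537 , 0.0081])]
```

View pics/w5.png

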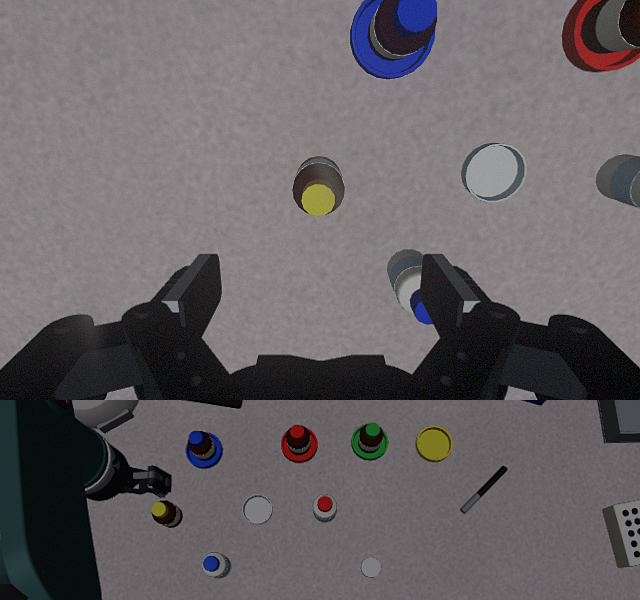

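Blue stands in its holder. The yellow cap is at (318,200), so the bottle is at about (.536,.3055). I'll grip it.

{"op": "step_arm", "data": {"deltas": [[[-0.001, -0.002, 0.03], 0, -1], [[0, 0, 0.05], 0, -1], [[0, 0, 0.05], 0, -1], [[0, 0, 0.028], 0, -1], [[0, 0, 0.01], 0, -1], [[0, 0, 0], 0, -1], [[0, 0, 0], 0, 1], [[0, 0, 0], 0, 1], [[0, 0, 0], 0, 1], [[0, 0, 0], 0, 1], [[0, 0, 0], 0, 1]]}}

```text
time_s: 22.05
eef_pos: [0.5364, 0.3062, 0.0219]
tool_rot: [1.0, -0.0, 0.001, -0.0]
force: [-1.4, -0.1, 4.8]
width: 0.513
```

{"op": "step_arm", "data": {"deltas": [[[0, 0, -0.02], 0, 1], [[0, 0, -0.045], 0, 1], [[0, 0, -0.045], 0, 1], [[0.005, 0.02, 0], 0, 1], [[0.009, 0.035, 0], 0, 1], [[0.0105, 0.042, 0], 0, 1], [[0.0105, 0.042, 0], 0, 1], [[0.0105, 0.042, 0], 0, 1], [[0.0105, 0.042, 0], 0, 1], [[0.0105, 0.042, 0], 0, 1], [[0.0105, 0.042, 0], 0, 1], [[0.0105, 0.042, 0], 0, 1]]}}

```text
time_s: 23.55
eef_pos: [0.6219, -0.0452, 0.1291]
tool_rot: [1.0, -0.0, -0.001, -0.0]
force: [-0.2, -0.2, -1.0]
width: 0.517
```

{"op": "step_arm", "data": {"deltas": [[[0.0105, 0.042, 0], 0, 1], [[0.0105, 0.042, 0], 0, 1], [[0.0095, 0.038, 0], 0, 1], [[0.007, 0.027, 0], 0, 1], [[0.003, 0.013, 0], 0, 1], [[0.0015, 0.005, 0], 0, 1], [[0, 0, 0], 0, 1]]}}

```text
time_s: 24.42
eef_pos: [0.6647, -0.2094, 0.1301]
tool_rot: [1.0, 0.0, -0.0, -0.0]
force: [0.8, 0.1, -1.5]
width: 0.513
```

Descend: contact is expected at z≈.0259, so .104 to go.

{"op": "step_arm", "data": {"deltas": [[[0.001, 0.0005, 0.025], 0, 1], [[0, 0, 0.035], 0, 1], [[0, 0, 0.025], 0, 1], [[0, 0, 0.012], 0, 1], [[0, 0, 0.005], 0, 1], [[0, 0, 0.001], 0, 1], [[0, 0, 0], 0, 1]]}}

```text
time_s: 25.3
eef_pos: [0.6667, -0.211, 0.0283]
tool_rot: [1.0, -0.0, 0.001, 0.0]
force: [-0.4, 0.8, -1.3]
width: 0.51
```

{"op": "step_arm", "data": {"deltas": [[[0, 0, 0.001], 0, 1], [[0, 0, 0], 0, 1]]}}

```text
time_s: 25.55
eef_pos: [0.6661, -0.2109, 0.0267]
tool_rot: [1.0, -0.0, 0.0, 0.0]
force: [-0.5, -0.3, -1.6]
width: 0.512
```

{"op": "step_arm", "data": {"deltas": [[[0, 0, 0.001], 0, 1], [[0, 0, 0.0005], 0, 1], [[0, 0, 0], 0, 1]]}}

```text
time_s: 25.92
eef_pos: [0.6661, -0.2109, 0.0259]
tool_rot: [1.0, -0.0, 0.0, 0.0]
force: [-2.3, 0.3, 5.7]
width: 0.516
```

Contact, 5.7 N. Release, rise and back away.

{"op": "step_arm", "data": {"deltas": [[[0, 0, 0], 0, 0.5], [[0, 0, 0], 0, -0.2], [[0, 0, 0], 0, -1], [[0, 0, 0], 0, -1], [[0, 0, 0], 0, -1], [[0, 0, -0.02], 0, -1], [[0, 0, -0.05], 0, -1], [[0, 0, -0.05], 0, -1], [[0, 0, -0.045], 0, -1]]}}

```text
time_s: 27.05
eef_pos: [0.6664, -0.2109, 0.1935]
tool_rot: [1.0, -0.0, 0.001, 0.0]
force: [0.3, 0.3, 0.0]
width: 0.999
```

{"op": "step_arm", "data": {"deltas": [[[-0.02, 0.02, 0], 0, -1], [[-0.03, 0.03, -0.02], 0, -1], [[-0.03, 0.03, -0.02], 0, -1], [[-0.02, 0.02, 0], 0, -1], [[0, 0, 0], 0, -1], [[0, 0, 0], 0, -1]]}}

```text
time_s: 27.8
eef_pos: [0.5663, -0.3103, 0.2306]
tool_rot: [1.0, -0.0, 0.001, -0.0]
force: [0.1, 0.2, -0.2]
width: 0.995
```

```bash
python3 look.py w6 | grep -v 'top yellow.*016\|526'
python3 - <<'E'
from plant import *
import cv2
cv2.imwrite("pics/s6.png",capture("scene")[0][120:340,130:510,::-1].repeat(2,0).repeat(2,1))
E
```

```text
27.8 [ 0.5663 -0.3103  0.2306] 0.9946545738308835
wrist green 375 [95. 37.] 0.078 [array([ 0.6847, -0.1312]), array([ 0.684 , -0.1336])]
wrist green 829 [34. 57.] 0.078 [array([ 0.67  , -0.0799]), array([ 0.6695, -0.0831])]
wrist yellow 1060 [219.  72.] 0.078 [array([ 0.6592, -0.2278]), array([ 0.6589, -0.2289])]
wrist yellow 529 [197.  66.] 0.078 [array([ 0.6638, -0.2099]), array([ 0.6634, -0.2112])]
top blue 2845 [205.  48.] 0.016 [array([0.8858, 0.2443])]
top blue 154 [195. 137.] 0.078 [array([0.6688, 0.2418]), array([0.6674, 0.2407])]
top blue 402 [203. 149.] 0.078 [array([0.6455, 0.2267]), array([0.6442, 0.2257])]
top green 153 [372. 129.] 0.078 [array([ 0.6731, -0.0839]), array([ 0.6717, -0.0835])]
top green 378 [369. 141.] 0.078 [array([ 0.6512, -0.0773]), array([ 0.6499, -0.0768])]
top yellow 178 [441. 132.] 0.078 [array([ 0.6655, -0.21  ]), array([ 0.6641, -0.2089])]
top yellow 423 [434. 143.] 0.078 [array([ 0.6447, -0.1958]), array([ 0.6434, -0.1948])]
top red 161 [297. 131.] 0.078 [array([0.6737, 0.055 ]), array([0.6723, 0.0548])]
top red 435 [299. 143.] 0.078 [array([0.6508, 0.0518]), array([0.6495, 0.0516])]
top red 169 [324. 203.] 0.078 [array([0.5374, 0.0081]), array([0.5366, 0.0082])]
```

View pics/w6.png

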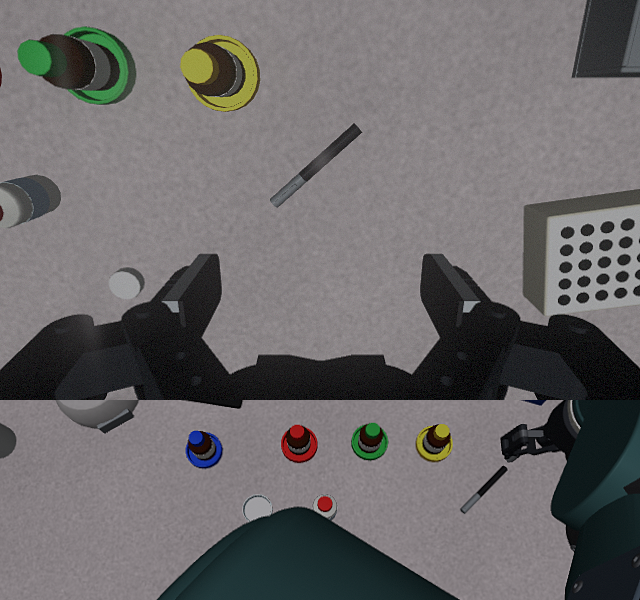

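View pics/s6.png

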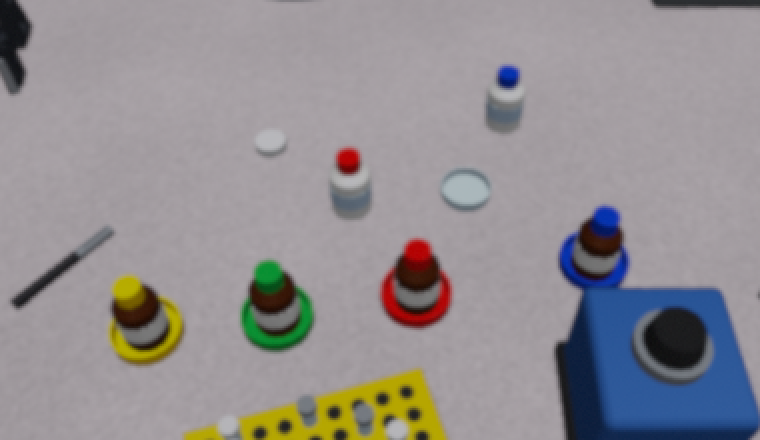

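All four brown bottles stand upright inside their matching rims: yellow (140,315), green (273,305), red (417,283) and blue (600,245) in the scene crop. Both white bottles are standing where they were, and the gripper is clear. Handing in.

```bash
python3 -c "
from plant import *
print(hand_in())"
```

```text
the job is handed in; nothing more can be done
None
```

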